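# Draw out the ring tray with the pull hook

### The arm

A 6-joint arm with a two-finger parallel gripper is mounted at the origin on the work surface. World frame = base frame: x ahead of the robot, y to its left, z up, the work surface at z = 0. Lengths are in m, angles in rad, forces in N, time in s.
With the tool pointing down it reaches from about 0.275 to 0.875 m from the base axis. Payload 12.5 kg.
Tool frame: the origin (TCP) lies at the very end of the fingers, on their centre line; the grasp point (between the pads) lies robot.pinch_z behind it (robot.pinch_z is the distance from the TCP to the grasp point, in m); z points along the fingers, y is the direction in which the jaws open and shut (so a half turn about z gives the same grasp; the last joint's range is limited). The gripper opens to 85 mm and grips with 20 to 120 N. Pads are 22 mm wide; open, the fingers measure 114 mm over their backs; the gripper's body (76 mm by 85 mm) begins 54 mm behind the grasp point. The pads swing forward as they close: fully open they stand 13 mm farther back than shut.
Start: joints at [1.262, 0.351, 1.652, -0, 1.139, -0.085], TCP at [0.122, 0.536, 0.231] pointing down, gripper open.
Joint ranges: [-2.75, 2.75], [-0.79, 2.1], [0.01, 2.65], [-1.57, 4.71], [0.07, 3.14], [-2.87, 2.87]. Speed limits (rad/s): [2.22, 2.22, 2.79, 3.14, 3.14, 3.14].

### API

Orientations are given as [roll, pitch, yaw] about the fixed x, y, z axes, in that order (R = Rz(yaw) Ry(pitch) Rx(roll)).
In Python, from plant import read_state, imaging, order, robot gives the robot as it stands.
- The arm moves only by the tool step_arm, never from a script. Its argument "steps" is a list of rows, each a list of 5 numbers: the shift along the tool's x, y, z in m, then the turn about the tool's z in degrees, then the finger opening in m, from 0 to 0.0854. A call has 1 to 12 rows; each row is the pose to reach, as a shift and turn from the pose measured when the call began, along the tool's axes at that moment; what a row does not reach only later rows make up. A row lasts 1/8 s, in which the tool goes at most 62.5 mm and 10.7 degrees, less where a joint would pass 70% of its speed; a pose out of reach is approached as far as the arm can. A call with a gripper value outside its range is refused whole. The fingers move at their own pace and stop on an object; the grip force is fixed at half the most. Time passes only in rows, so rows that repeat a pose let the fingers close. It gives the time, the measured TCP pose, the force and the opening at its end, in the units of the state.
- read_state(): the state, without advancing time (a new reading comes with each control period).
- imaging.grab_frame(name): name is "scene" or "top" or "wrist"; returns a dict with "frame" (420x560x3 uint8, blue, green, red), "depth" (420x560 float32, m along the optical axis (not along the pixel's ray), 0 where there is no reading), "camera_matrix" (3x3 intrinsics, pixels), "rvec" (rotation vector, rad) and "tvec" (3), from world to camera coordinates, as OpenCV has them; the wrist camera has in their place "hand_eye" (4x4, takes a point from camera to tool coordinates, whose origin is the TCP and whose axes are the flange's). Camera axes: x right, y down, z forward; pixel columns grow to the right and rows downward; lengths in m; the calibration is good to about 2 mm. A picture is of the moment at which its call begins: read the wrist's pose just before it.
- order.close_job(): hands the job in, once; it reports no verdict.
The state is a dict: "time_s": time; "qpos": joint angles; "joint_velocities": joint speeds; "tau": joint torques, N m; "tcp_pos": TCP position; "eef_rot": TCP orientation; "wrist_force": force on the tool from outside, world axes, zero at the start; "moment": the same for the moment, N m; "finger_gap": finger opening in m.
Only numpy, scipy, OpenCV 4.12 (cv2) and the standard library are available. Lean on these libraries where they do the work, as an engineer would, in place of code of your own. Each camera call takes 0.05 s, during which the arm holds its last target. There are 200 camera calls.

### The job

The ring tray under the overhanging ledge of the little counter cabinet has its pull eye too far back for a hand. Take the pull hook from its mat, reach it under the ledge, feel for the eye, catch it and gently draw the tray out all the way to its stop, using only the hook on the cabinet and never forcing it. Then unhook and lay the hook flat on its mat again, leaving the tray out and the things standing around where they are.

Things in the scene. Friction and masses are not known exactly. Their poses are not given: they have to be found in the camera images.
- case: Fixed wooden counter cabinet, glass showcase on top; 370 deep, 220 wide, 199 mm high. Origin: on the table below the middle of the ledge's front edge; x into the cabinet, y along the edge, z up. Ledge: x 0 to 80 mm, underside 85, top 103 mm above the table, open in front and at both sides; only the pull eye is under it. Showcase from x = 150 mm.
- tray (a joint): How far the ring tray is drawn out along case -x, m: 0 fully in, 0.120 at its hard stop; starts at 0 to 0.02. Open wooden box 160 wide, 46 mm high, on a slide with about 2.5 N drag; stays where it is left. Its front face is at case x = 80 mm minus the joint value. Eye and slide are delicate: a push or pull of over 15 N is forcing them.
- rail_mid (a point): Middle of the tray's front face, 45 mm above the table (axes as the case's). A brass pull eye is clamped firmly to a rail on this face, at an untold place: its plane is anywhere within 35 mm either side of this point along y. It must be felt for, or seen from the side.
- tool: Pull hook, about 110 g. Dark wooden handle 130 x 20 x 28 mm (x -80 to 50), then a straight 6 mm steel rod along +x, 14 mm above the handle's underside, to x = 150 mm; there it bends square to +y for 24 mm and ends in a short lip leaning back (tip x 145, y 29 mm). Origin: on the handle's underside, on the rod's line; z up as it lies.
- eye_out (a point): A point 19 mm out of that face (case -x), at the same height and y as rail_mid: as far out as the middle of the eye's hole. The eye is an upright loop of 6 mm wire standing out of the face; its hole is passed along y, and reaches 6 to 32 mm out of the face and 27 to 63 mm above the table. Outer bar's axis 35 mm out; foot plate 18 mm wide along y.
- tool_hook (a point): Middle of the hook's cross prong: 150 mm ahead, 12 mm to +y and 14 mm above the tool's origin.
- mat: Flat grey mat, fixed, 320 x 160 x 4 mm (x, y, z), on which the hook lies and must lie again; origin at the centre of its underside.
- loupe: Bystander: black loupe, 34 mm wide, 40 mm high, origin at the centre of its underside.
- cone: Bystander: white ring cone, 50 mm wide, 72 mm high, origin at the centre of its underside.
- ringbox: Bystander: black ring box, 55 x 55 x 40 mm, origin at the centre of its underside.
Not all that is in view belongs to the job. Several things have the shape of the tool; the one meant has the colours described above.

How it is judged:
On the way, in this order (a step that is already met when the one before it is completed fails the run):
1. the hook is lifted off its mat (z of tool in the frame of mat above 0.015 m), for 0.2 s.
2. the tray is drawn out to its stop (within 4 mm) while the hook's prong is just in front of the ledge, where the eye then is (value of joint tray above 0.116 m and x of tool_hook in the frame of case between -0.08 and 0 m), for 0.1 s.
At the end, for the whole second after the job is handed in: The tray is out within 6 mm of its stop (joint above 0.114 m) and the hook lies flat (within 0.15 rad) and still on the mat, its origin over the mat and its hook prong at most 20 mm past the mat's edge (value of joint tray above 0.114 m and x of tool in the frame of mat between -0.16 and 0.16 m and y of tool in the frame of mat between -0.08 and 0.08 m and x of tool_hook in the frame of mat between -0.18 and 0.18 m and y of tool_hook in the frame of mat between -0.1 and 0.1 m and z of tool in the frame of mat below 0.01 m and angle between tool's own z axis and vertical below 0.15 rad and linear speed of tool below 0.02 m/s); the robot touches nothing.
It fails at once if the hook bears on the cabinet, its tray or its eye with more than 15 N (contact force between tool and case above 15 N).
It fails at once if the hand or arm touches the cabinet, its tray or its eye (only the hook may) (contact force between any of the fingers, the arm and case above 1 N).
It fails at once if a bystander is moved more than 20 mm (distance of any of loupe, cone, ringbox from where it was at the start of the episode above 0.02 m).
It also fails if it takes over 64 s, if anything falls off the work surface, if the arm or the gripper's body presses on something with over 40 N, if the wrist force passes 120 N, or if a joint passes its speed limit or range.

## Working session

There is one attempt and no reset: what is moved stays moved. The work goes in short steps, Python scripts to look and compute and a tool call to move; the robot and the scene stay as the last step left them, time stands still between calls to the robot, and variables do not carry over. Pictures are saved under pics/ and viewed, about 8 in all and at most 12, crops included, and the job is handed in when it is done.

Besides the shell and the picture viewer there is one more tool, called after "Call:" by a JSON object that holds its "op" and its "data", one argument or row to a line. step_arm: Moves the arm, as the interface text tells. Its arguments: {"type":"object","properties":{"steps":{"type":"array","items":{"type":"array","items":{"type":"number"}}}},"required":["steps"]}

```bash
mkdir -p pics; ls; cat > h.py <<'E'
import numpy as np, cv2
from plant import read_state, imaging, order, robot
from scipy.spatial.transform import Rotation as R
def T_tcp(s):
    T=np.eye(4);T[:3,:3]=R.from_euler('xyz',s['eef_rot']).as_matrix();T[:3,3]=s['tcp_pos'];return T
def grab(n):
    s=read_state();f=imaging.grab_frame(n)
    if n=='wrist': M=T_tcp(s)@np.array(f['hand_eye'])
    else:
        M=np.eye(4);r=cv2.Rodrigues(np.array(f['rvec'],float))[0];M[:3,:3]=r.T;M[:3,3]=-r.T@np.array(f['tvec'],float).ravel()
    f['M']=M
    K=np.array(f['camera_matrix']);v,u=np.mgrid[:420,:560];d=f['depth']
    P=np.stack([(u-K[0,2])/K[0,0]*d,(v-K[1,2])/K[1,1]*d,d],-1)
    f['P']=P@M[:3,:3].T+M[:3,3];f['P'][d==0]=np.nan
    return f
E
python3 - <<'E'
from h import *
s=read_state();print(s,robot.pinch_z)
a=grab('scene');b=grab('top')
for n,f in(('scene',a),('top',b)):
    np.savez('%s.npz'%n,P=f['P'],frame=f['frame']);cv2.imwrite('pics/%s1.png'%n,cv2.resize(f['frame'],(784,588)));print(f['M'].round(3))
E
```

```text
pics
{'time_s': 0.0, 'qpos': array([ 1.26238956e+00,  3.51217713e-01,  1.65242767e+00,  1.08025631e-05,
        1.13911628e+00, -8.45628696e-02]), 'joint_velocities': array([ 0.00015437,  0.00150649, -0.00024018, -0.00103285, -0.00056434,
       -0.00047276]), 'tau': array([ 3.02977271e-03, -5.06091321e+01, -2.91405898e+01,  4.49612162e-05,
        4.53051864e-03, -5.43060636e-06]), 'tcp_pos': array([0.12193884, 0.53596776, 0.23076721]), 'eef_rot': array([-3.14042865e+00, -1.08508100e-04,  2.91774417e+00]), 'wrist_force': array([0.19899314, 0.04581456, 0.0716824 ]), 'moment': array([-0.0036627 ,  0.02260165, -0.00550845]), 'finger_gap': 0.08553119554405111} 0.0187
[[ 0.278  0.527 -0.803  1.306]
 [ 0.961 -0.146  0.237 -0.335]
 [ 0.007 -0.838 -0.546  0.628]
 [ 0.     0.     0.     1.   ]]
[[-0.022 -0.996  0.085  0.344]
 [-1.     0.022 -0.005 -0.094]
 [ 0.003 -0.085 -0.996  1.452]
 [ 0.     0.     0.     1.   ]]
```

View pics/scene1.png

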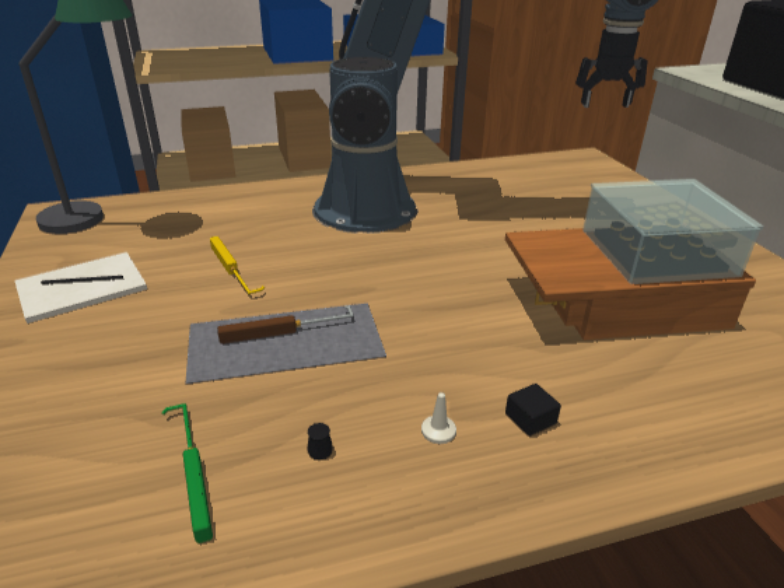

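View pics/top1.png

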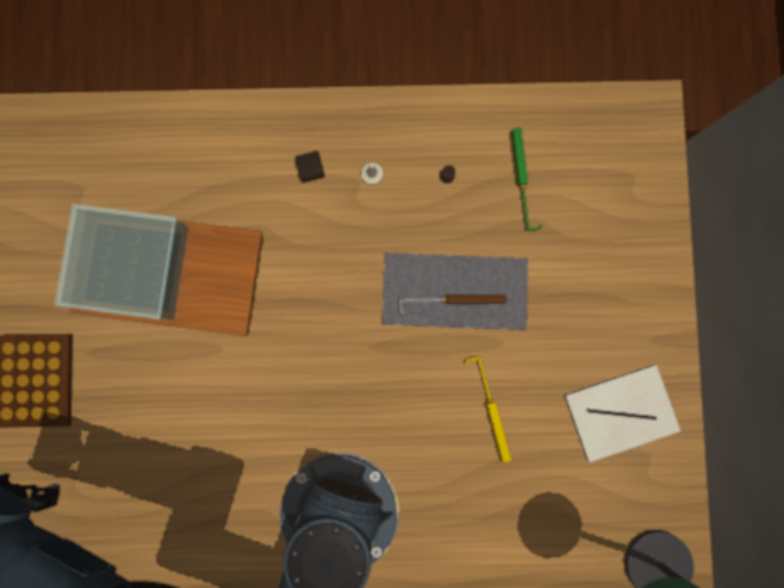

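```bash
python3 - <<'E'
from h import *
t=np.load('top.npz');s=np.load('scene.npz')
P=t['P'];F=t['frame'].astype(int);hsv=cv2.cvtColor(t['frame'],cv2.COLOR_BGR2HSV)
v,u=np.mgrid[:420,:560]
def box(u0,v0,u1,v1): k=560/784; return (u>u0*k)&(u<u1*k)&(v>v0*k)&(v<v1*k)
def rect(m,n,zr=None):
    p=P[m];p=p[np.isfinite(p[:,0])]
    if zr: p=p[(p[:,2]>zr[0])&(p[:,2]<zr[1])]
    r=cv2.minAreaRect(p[:,:2].astype(np.float32)*1000);print(n,len(p),'med',np.median(p,0).round(4),r);print(cv2.boxPoints(r).round(0).tolist());return p
p=rect(box(370,240,540,340),'mat',(-.01,.012))
rect(box(380,250,530,330)&(P[:,:,2]>.018),'tool')
rect(box(440,288,512,312)&(P[:,:,2]>.02),'handle')
g=box(380,290,442,325)&(hsv[...,2]>0)&(P[:,:,2]>.008)
rect(g,'rod')
rect(box(40,190,275,345),'ledge',(.09,.112))
for n,b in(('ringbox',(285,140,335,190)),('cone',(355,155,390,190)),('loupe',(430,155,465,190))):
    rect(box(*b)&(P[:,:,2]>.01),n)
# mat by colour: low saturation
m=box(370,240,540,340)&(hsv[...,1]<60); rect(m,'matcol')
f=s['frame'];c=f[185:245,350:430];cv2.imwrite('pics/eye.png',cv2.resize(c,(800,600),interpolation=cv2.INTER_CUBIC))
E
```

```text
mat 8147 med [ 0.4804 -0.2636  0.0014] ((477.21392822265625, -268.2804870605469), (376.6285400390625, 220.1910400390625), 88.74829864501953)
[[363.0, -454.0], [583.0, -459.0], [591.0, -82.0], [371.0, -78.0]]
tool 355 med [ 0.454  -0.2928  0.0297] ((448.98565673828125, -254.5732421875), (31.090717315673828, 229.97958374023438), 3.222533941268921)
[[427.0, -141.0], [440.0, -370.0], [471.0, -369.0], [458.0, -139.0]]
handle 297 med [ 0.4537 -0.3053  0.0304] ((454.0318603515625, -302.43768310546875), (133.7772674560547, 19.34486198425293), 88.9348373413086)
[[443.0, -369.0], [462.0, -369.0], [465.0, -236.0], [446.0, -235.0]]
rod 130 med [ 0.4535 -0.1717  0.0171] ((436.3613586425781, -170.24502563476562), (66.41287994384766, 127.00792694091797), 1.2216198444366455)
[[402.0, -107.0], [405.0, -234.0], [471.0, -233.0], [468.0, -106.0]]
ledge 4349 med [0.494  0.2423 0.1018] ((519.4734497070312, 343.6002197265625), (370.8039855957031, 220.59210205078125), 81.22874450683594)
[[382.0, 177.0], [600.0, 144.0], [657.0, 510.0], [439.0, 544.0]]
ringbox 353 med [0.7535 0.0516 0.038 ] ((749.0039672851562, 49.90599822998047), (70.94401550292969, 55.02953338623047), 13.872117042541504)
[[708.0, 68.0], [721.0, 15.0], [790.0, 32.0], [777.0, 85.0]]
cone 116 med [ 0.7386 -0.0854  0.0157] ((741.1355590820312, -84.03592681884766), (44.23269271850586, 40.64567947387695), 44.76348876953125)
[[711.0, -85.0], [740.0, -114.0], [771.0, -83.0], [743.0, -54.0]]
loupe 104 med [ 0.7314 -0.2523  0.0371] ((733.4487915039062, -254.30181884765625), (31.94896697998047, 30.09222412109375), 89.79280853271484)
[[718.0, -270.0], [748.0, -270.0], [749.0, -238.0], [718.0, -238.0]]
matcol 4841 med [ 0.4776 -0.2597  0.0031] ((473.781005859375, -266.0613708496094), (318.8964538574219, 157.80413818359375), 86.5672607421875)
[[385.0, -420.0], [543.0, -430.0], [562.0, -112.0], [405.0, -102.0]]
```

View pics/eye.png

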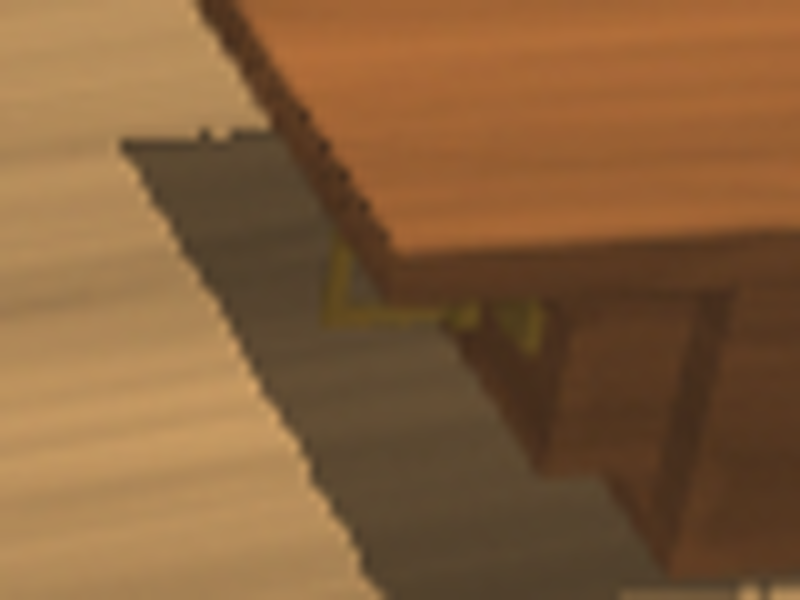

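```bash
cat >> h.py <<'E'
ex=np.array([.154,.988,0]);ex/=np.linalg.norm(ex);ey=np.array([-ex[1],ex[0],0]);CO=np.array([.491,.1605,0])
def case(p): d=np.asarray(p)-CO; return np.stack([d@ex,d@ey,d[...,2]],-1)
E
python3 - <<'E'
from h import *
f=grab('scene');K=np.array(f['camera_matrix']);M=f['M'];C=case(f['P'])
hsv=cv2.cvtColor(f['frame'],cv2.COLOR_BGR2HSV)
# check ledge front corner visible at crop (390,300)
def ray(cu,cv_,z):
    u=350+cu/10-.5;v=185+cv_/10-.5
    d=M[:3,:3]@np.array([(u-K[0,2])/K[0,0],(v-K[1,2])/K[1,1],1]);o=M[:3,3]
    return (case(o+d*(z-o[2])/d[2])*1000).round(1)
print('ledge corner bot',ray(385,300,.085),'top',ray(395,250,.103))
print('outer low corner',ray(330,318,.024)); print('inner low end',ray(470,312,.024)); print('outer bar top vis',ray(345,240,.045))
print('rail end low',ray(535,350,.037), 'tray corner', ray(540,470,.01))
for cu,cv_ in((335,300),(333,315),(400,315),(460,312),(540,310),(515,325),(525,345)):
    u,v=350+cu//10,185+cv_//10
    print(cu,cv_,(C[v,u]*1000).round(0),hsv[v,u])
E
```

```text
ledge corner bot [   3.6 -103.9   85. ] top [   0.7 -110.2  103. ]
outer low corner [ 28.1 -22.9  24. ]
inner low end [ 64.5 -24.4  24. ]
outer bar top vis [ 30.1 -19.2  45. ]
rail end low [ 65.  -60.8  37. ] tray corner [ 66.  -73.8  10. ]
335 300 [ 28. -25.  29.] [ 19 173  96]
333 315 [ 29. -24.  26.] [ 19 171  97]
400 315 [ 46. -28.  27.] [ 19 173 100]
460 312 [ 60. -32.  28.] [ 19 172  95]
540 310 [ 63. -66.  51.] [ 16 161  81]
515 325 [ 59. -59.  44.] [ 19 163  78]
525 345 [ 59. -66.  43.] [ 19 164  90]
```

```bash
cat >> h.py <<'E'
def plan(way,n=None,gap=.0854,tail=0):
    """way: list of (x,y,z,yaw_deg) world waypoints -> rows from current pose"""
    s=read_state();T=T_tcp(s);y0=np.degrees(s['eef_rot'][2]);rows=[];prev=np.r_[s['tcp_pos'],y0]
    for w in way:
        w=np.array(w,float);dy=(w[3]-prev[3]+180)%360-180
        k=int(max(np.ceil(np.linalg.norm(w[:3]-prev[:3])/(n or .06)),np.ceil(abs(dy)/10),1))
        for i in range(1,k+1):
            p=prev[:3]+(w[:3]-prev[:3])*i/k;yy=prev[3]+dy*i/k
            d=T[:3,:3].T@(p-T[:3,3]);turn=-((yy-y0+180)%360-180)
            rows.append([*d.round(4).tolist(),round(float(turn),1),gap])
        prev=w.copy()
    print(len(rows));print(rows)
E
python3 - <<'E'
from h import *
plan([(.37,.1,.28,125),(.455,-.287,.20,88.9)])
E
```

```text
16
[[-0.0376, -0.0411, -0.0054, 4.7, 0.0854], [-0.0752, -0.0823, -0.0108, 9.4, 0.0854], [-0.1129, -0.1234, -0.0163, 14.1, 0.0854], [-0.1505, -0.1645, -0.0217, 18.7, 0.0854], [-0.1881, -0.2057, -0.0271, 23.4, 0.0854], [-0.2257, -0.2468, -0.0325, 28.1, 0.0854], [-0.2634, -0.2879, -0.038, 32.8, 0.0854], [-0.301, -0.3291, -0.0434, 37.5, 0.0854], [-0.3386, -0.3702, -0.0488, 42.2, 0.0854], [-0.3627, -0.4214, -0.0373, 47.3, 0.0854], [-0.3868, -0.4726, -0.0259, 52.5, 0.0854], [-0.4109, -0.5238, -0.0144, 57.7, 0.0854], [-0.435, -0.575, -0.0029, 62.8, 0.0854], [-0.4592, -0.6262, 0.0085, 68.0, 0.0854], [-0.4833, -0.6774, 0.02, 73.1, 0.0854], [-0.5074, -0.7286, 0.0315, 78.3, 0.0854]]
```

Call:
{"op": "step_arm", "data": {
  "steps": [
    [-0.03, -0.03, -0.03, 4.7, 0.0854],
    [-0.075, -0.08, -0.05, 9.4, 0.0854],
    [-0.113, -0.123, -0.05, 14, 0.0854],
    [-0.15, -0.165, -0.05, 19, 0.0854],
    [-0.19, -0.206, -0.05, 23, 0.0854],
    [-0.226, -0.247, -0.05, 28, 0.0854],
    [-0.263, -0.288, -0.05, 33, 0.0854],
    [-0.301, -0.329, -0.05, 37.5, 0.0854],
    [-0.339, -0.37, -0.05, 42, 0.0854],
    [-0.363, -0.421, -0.037, 47, 0.0854],
    [-0.387, -0.473, -0.026, 52.5, 0.0854],
    [-0.411, -0.524, -0.014, 57.7, 0.0854]
  ]
}}

```text
time_s: 1.65
tcp_pos: [0.4065, -0.068, 0.2451]
eef_rot: [-3.141, 0.001, 1.907]
wrist_force: [0.8, 1.0, -0.5]
finger_gap: 0.0855
```

```bash
python3 - <<'E'
from h import *
plan([(.455,-.287,.20,88.9)])
E
```

```text
4
[[-0.0557, -0.0066, 0.0113, 5.1, 0.0854], [-0.1113, -0.0132, 0.0226, 10.2, 0.0854], [-0.167, -0.0199, 0.0339, 15.3, 0.0854], [-0.2227, -0.0265, 0.0453, 20.4, 0.0854]]
```

Call:
{"op": "step_arm", "data": {
  "steps": [
    [-0.056, -0.007, 0.011, 5, 0.0854],
    [-0.111, -0.013, 0.023, 10, 0.0854],
    [-0.167, -0.02, 0.034, 15, 0.0854],
    [-0.2227, -0.0265, 0.045, 20.4, 0.0854],
    [-0.2227, -0.0265, 0.045, 20.4, 0.0854],
    [-0.2227, -0.0265, 0.045, 20.4, 0.0854]
  ]
}}

```text
time_s: 2.4
tcp_pos: [0.4547, -0.2866, 0.2]
eef_rot: [-3.141, 0.0, 1.552]
wrist_force: [0.6, 1.0, 0.6]
finger_gap: 0.0855
```

```bash
python3 - <<'E'
from h import *
f=grab('wrist');cv2.imwrite('pics/w1.png',f['frame']);P=f['P'];z=P[...,2]
s=read_state();print(s['tcp_pos'],s['eef_rot'])
hsv=cv2.cvtColor(f['frame'],cv2.COLOR_BGR2HSV)
reg=(P[...,0]>.40)&(P[...,0]<.51)&(P[...,1]>-.39)&(P[...,1]<-.10)
for lo,hi,n in((.024,.045,'handle'),(.012,.024,'mid')):
    p=P[reg&(z>lo)&(z<hi)]
    print(n,len(p),np.median(p,0),cv2.minAreaRect((p[:,:2]*1000).astype(np.float32)))
    for y in np.arange(-.37,-.1,.02):
        q=p[abs(p[:,1]-y)<.01]
        if len(q): print(round(y,2),len(q),q.min(0).round(4),q.max(0).round(4))
E
```

```text
[ 0.45486142 -0.28619359  0.20033469] [-3.14154944e+00  5.19020189e-04  1.55241860e+00]
handle 2602 [ 0.45521024 -0.29982401  0.03173097] ((455.1790466308594, -303.8616943359375), (137.24911499023438, 19.988109588623047), 89.2149429321289)
-0.37 187 [ 0.4449 -0.3724  0.028 ] [ 0.4637 -0.36    0.0342]
-0.35 349 [ 0.4447 -0.3599  0.0272] [ 0.4639 -0.34    0.0343]
-0.33 373 [ 0.4448 -0.34    0.0281] [ 0.464  -0.3201  0.0339]
-0.31 390 [ 0.4453 -0.32    0.0277] [ 0.4642 -0.3     0.0338]
-0.29 417 [ 0.4459 -0.3     0.0274] [ 0.4654 -0.2801  0.0344]
-0.27 456 [ 0.4456 -0.28    0.0275] [ 0.4656 -0.2602  0.0339]
-0.25 417 [ 0.4461 -0.26    0.024 ] [ 0.4658 -0.2407  0.034 ]
-0.23 13 [ 0.453  -0.2397  0.0241] [ 0.4585 -0.2353  0.0253]
mid 1189 [ 0.45572293 -0.1750363   0.02057229] ((445.32012939453125, -193.50875854492188), (34.46772384643555, 107.34394073486328), 2.8168344497680664)
-0.25 56 [ 0.446  -0.2472  0.0122] [ 0.4651 -0.2401  0.024 ]
-0.23 164 [ 0.4501 -0.24    0.0183] [ 0.4614 -0.2203  0.024 ]
-0.21 161 [ 0.4533 -0.2195  0.0167] [ 0.4592 -0.2005  0.0229]
-0.19 168 [ 0.4538 -0.1997  0.0173] [ 0.4595 -0.1805  0.0225]
-0.17 180 [ 0.4542 -0.18    0.0179] [ 0.4598 -0.1601  0.0231]
-0.15 460 [ 0.4259 -0.16    0.0172] [ 0.4601 -0.1403  0.0231]
```

View pics/w1.png

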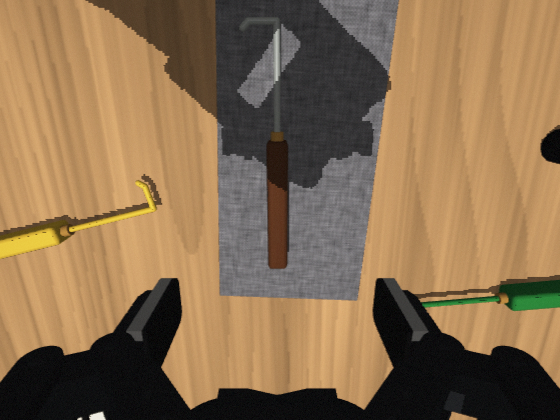

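Call:
{"op": "step_arm", "data": {
  "steps": [
    [-0.001, 0.001, 0.05, 0, 0.0854],
    [-0.001, 0.001, 0.1, 0, 0.07],
    [-0.001, 0.001, 0.145, 0, 0.06],
    [-0.001, 0.001, 0.17, 0, 0.05],
    [-0.001, 0.001, 0.185, 0, 0.05],
    [-0.001, 0.001, 0.192, 0, 0.05],
    [-0.001, 0.001, 0.192, 0, 0.05],
    [-0.001, 0.001, 0.192, 0, 0.05]
  ]
}}

```text
time_s: 3.45
tcp_pos: [0.4563, -0.2876, 0.0092]
eef_rot: [3.14, 0.001, 1.553]
wrist_force: [0.1, 0.1, 0.2]
finger_gap: 0.0497
```

Call:
{"op": "step_arm", "data": {
  "steps": [
    [0, 0, 0, 0, 0.01],
    [0, 0, 0, 0, 0.005],
    [0, 0, 0, 0, 0.005],
    [0, 0, 0, 0, 0.005],
    [0, 0, 0, 0, 0.005],
    [0, 0, 0, 0, 0.005]
  ]
}}

```text
time_s: 4.2
tcp_pos: [0.4567, -0.2879, 0.0099]
eef_rot: [3.14, 0.002, 1.553]
wrist_force: [-1.4, 1.6, 5.4]
finger_gap: 0.0186
```

Call:
{"op": "step_arm", "data": {
  "steps": [
    [0, 0, -0.015, 0, 0],
    [0, 0, -0.04, 0, 0],
    [0, 0, -0.08, 0, 0],
    [0, 0, -0.12, 0, 0],
    [0, 0, -0.12, 0, 0],
    [0, 0, -0.12, 0, 0],
    [0, 0, -0.12, 0, 0]
  ]
}}

```text
time_s: 5.08
tcp_pos: [0.4559, -0.2872, 0.129]
eef_rot: [3.141, 0.001, 1.553]
wrist_force: [-0.6, 0.3, -1.5]
finger_gap: 0.0187
```

```bash
cat > look.py <<'E'
import sys
from h import *
f=grab('wrist');P=f['P'];s=read_state();Ti=np.linalg.inv(T_tcp(s))
if len(sys.argv)>1: cv2.imwrite('pics/%s.png'%sys.argv[1],f['frame'])
L=P@Ti[:3,:3].T+Ti[:3,3]
print(s['tcp_pos'].round(4),s['eef_rot'].round(4),s['wrist_force'].round(2),s['finger_gap'])
L=L[(abs(L[...,1])<.05)&(abs(L[...,2])<.05)&(L[...,0]>.03)&(L[...,0]<.2)]
for x in np.arange(.03,.17,.01):
    q=L[abs(L[:,0]-x)<.005]
    if len(q)>3: print(round(x,3),len(q),'y',q[:,1].min().round(4),q[:,1].max().round(4),'z',q[:,2].min().round(4),np.median(q[:,2]).round(4))
print('max x',L[:,0].max())
E
python3 look.py
```

```text
[ 0.456  -0.2873  0.129 ] [3.1410e+00 9.0000e-04 1.5525e+00] [ 0.24 -0.2  -1.91] 0.018919861647242558
0.03 590 y -0.0098 0.0101 z -0.0237 -0.0218
0.04 1631 y -0.0097 0.0102 z -0.0238 -0.021
0.05 720 y -0.0056 0.0062 z -0.0187 -0.0128
0.06 379 y -0.0027 0.0029 z -0.0131 -0.0106
0.07 401 y -0.0026 0.0029 z -0.0128 -0.0107
0.08 435 y -0.0025 0.0032 z -0.0128 -0.0107
0.09 504 y -0.0029 0.0031 z -0.0136 -0.0107
0.1 527 y -0.0028 0.0031 z -0.0129 -0.0107
0.11 505 y -0.0027 0.003 z -0.0134 -0.0107
max x 0.11444476770605297
```

```bash
cat >> h.py <<'E'
YAW=np.degrees(np.arctan2(ex[1],ex[0]))
def W(x,y,z): p=CO+ex*x+ey*y; return (p[0],p[1],z,YAW)
E
python3 - <<'E'
from h import *
print(YAW,W(-.2,-.066,.1))
plan([W(-.21,-.066,.09),W(-.21,-.066,.037)],gap=0)
E
```

```text
81.1405706809715 (np.float64(0.5254104088129283), np.float64(-0.047278545007243586), 0.1, np.float64(81.1405706809715))
6
[[0.0463, 0.0127, 0.0078, 1.6, 0], [0.0925, 0.0255, 0.0155, 3.1, 0], [0.1388, 0.0382, 0.0233, 4.7, 0], [0.1851, 0.0509, 0.0311, 6.2, 0], [0.2314, 0.0637, 0.0388, 7.8, 0], [0.2314, 0.0636, 0.0918, 7.8, 0]]
```

Call:
{"op": "step_arm", "data": {
  "steps": [
    [0.046, 0.013, 0.008, 1.6, 0],
    [0.092, 0.025, 0.015, 3.1, 0],
    [0.139, 0.038, 0.023, 4.7, 0],
    [0.185, 0.051, 0.031, 6.2, 0],
    [0.2314, 0.0637, 0.039, 7.8, 0],
    [0.2314, 0.0637, 0.07, 7.8, 0],
    [0.2314, 0.0637, 0.092, 7.8, 0],
    [0.2314, 0.0637, 0.092, 7.8, 0],
    [0.2314, 0.0637, 0.092, 7.8, 0]
  ]
}}

```text
time_s: 6.25
tcp_pos: [0.5242, -0.0573, 0.0373]
eef_rot: [3.141, 0.001, 1.416]
wrist_force: [0.3, -0.1, -0.7]
finger_gap: 0.0191
```

```bash
python3 look.py w2; python3 - <<'E'
from h import *
print(case(read_state()['tcp_pos']))
f=grab('scene');cv2.imwrite('pics/s2.png',cv2.resize(f['frame'][150:270,300:460],(800,600),interpolation=cv2.INTER_CUBIC))
plan([W(-.102,-.066,.037)],gap=0)
E
```

```text
[ 0.5244 -0.0574  0.0376] [3.1399e+00 9.0000e-04 1.4161e+00] [ 0.39 -1.   -0.71] 0.018702918808044738
0.03 1846 y -0.05 0.0498 z -0.0234 0.0371
0.04 4477 y -0.05 0.05 z -0.0236 0.037
0.05 3875 y -0.05 0.05 z -0.0151 0.0373
0.06 3800 y -0.05 0.05 z -0.0123 0.0374
0.07 3980 y -0.05 0.05 z -0.0127 0.0374
0.08 4241 y -0.05 0.05 z -0.0128 0.0374
0.09 4384 y -0.05 0.05 z -0.0125 0.0373
0.1 4813 y -0.05 0.05 z -0.0126 0.0373
0.11 4974 y -0.05 0.05 z -0.0128 0.0373
0.12 4779 y -0.0499 0.05 z 0.0346 0.0374
0.13 129 y -0.0486 0.0499 z 0.0371 0.0378
max x 0.12539479556454133
[-0.21017289 -0.06654926  0.03757876]
2
[[0.0541, -0.0003, 0.0003, -0.0, 0], [0.1082, -0.0006, 0.0006, -0.0, 0]]
```

View pics/s2.png

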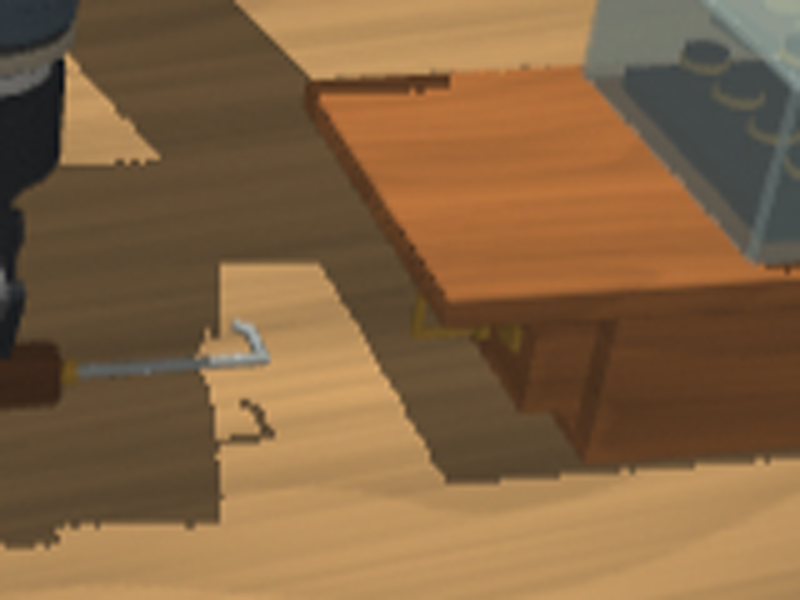

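```bash
python3 - <<'E'
from h import *
f=grab('scene');K=np.array(f['camera_matrix']);M=f['M'];C=case(f['P'])
def ray(u,v,z):
    d=M[:3,:3]@np.array([(u-K[0,2])/K[0,0],(v-K[1,2])/K[1,1],1]);o=M[:3,3]
    return (case(o+d*(z-o[2])/d[2])*1000).round(1)
for a,b,z in((262,358,.0456),(237,322,.0456),(150,367,.0456),(415,333,.024)): print(ray(300+a/5-.5,150+b/5-.5,z))
for a,b in((262,355),(240,328),(150,367)): print((C[150+b//5,300+a//5]*1000).round(0))
E
```

```text
[-66.1 -65.   45.6]
[-69.6 -33.1  45.6]
[-121.4  -66.1   45.6]
[ 28.4 -22.   24. ]
[-67. -69.  49.]
[-70. -44.  49.]
[-121.  -69.   47.]
```

Call:
{"op": "step_arm", "data": {
  "steps": [
    [0.03, 0.006, 0, 0, 0],
    [0.06, 0.006, 0, 0, 0],
    [0.08, 0.006, 0, 0, 0],
    [0.095, 0.006, 0, 0, 0],
    [0.105, 0.006, 0, 0, 0],
    [0.11, 0.006, 0, 0, 0],
    [0.11, 0.006, 0, 0, 0],
    [0.11, 0.006, 0, 0, 0]
  ]
}}

```text
time_s: 7.4
tcp_pos: [0.5472, 0.05, 0.0375]
eef_rot: [3.14, 0.001, 1.416]
wrist_force: [1.0, 0.3, -1.9]
finger_gap: 0.0187
```

```bash
python3 - <<'E'
from h import *
s=read_state();print(case(s['tcp_pos']),s['wrist_force'],s['eef_rot'])
f=grab('scene');cv2.imwrite('pics/s3.png',cv2.resize(f['frame'][170:245,340:440],(800,600),interpolation=cv2.INTER_CUBIC))
E
```

```text
[-0.10055713 -0.07255663  0.03751285] [ 0.97438655  0.28807484 -1.92471259] [3.13970596e+00 9.92948386e-04 1.41574183e+00]
```

View pics/s3.png

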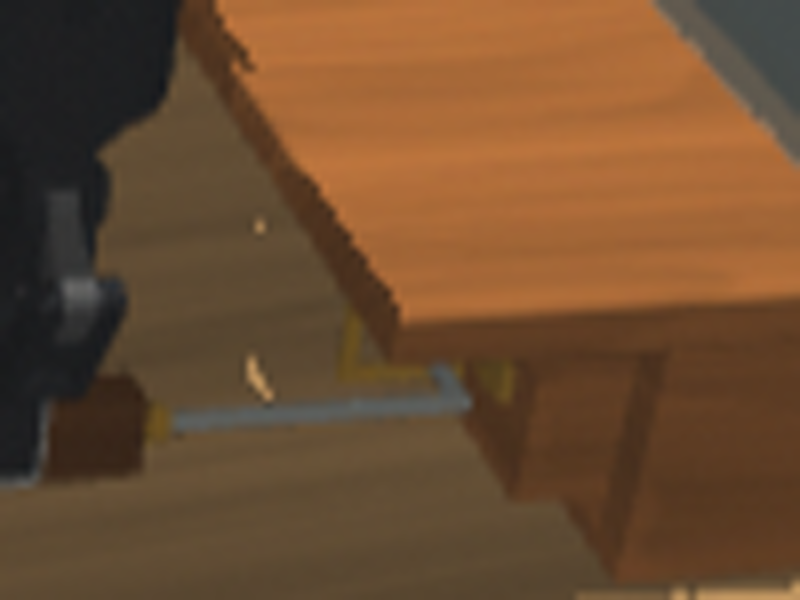

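Call:
{"op": "step_arm", "data": {
  "steps": [
    [0, -0.003, 0, 0, 0],
    [0, -0.006, 0, 0, 0],
    [0, -0.009, 0, 0, 0],
    [0, -0.012, 0, 0, 0],
    [0, -0.015, 0, 0, 0],
    [0, -0.018, 0, 0, 0],
    [0, -0.018, 0, 0, 0]
  ]
}}

```text
time_s: 8.32
tcp_pos: [0.5293, 0.0528, 0.0375]
eef_rot: [3.14, 0.001, 1.416]
wrist_force: [0.3, 1.4, -0.4]
finger_gap: 0.0186
```

Call:
{"op": "step_arm", "data": {
  "steps": [
    [0, -0.002, 0, 0, 0],
    [0, -0.004, 0, 0, 0],
    [0, -0.006, 0, 0, 0],
    [0, -0.008, 0, 0, 0],
    [0, -0.01, 0, 0, 0],
    [0, -0.01, 0, 0, 0]
  ]
}}

```text
time_s: 9.07
tcp_pos: [0.5192, 0.0543, 0.0375]
eef_rot: [3.14, 0.001, 1.416]
wrist_force: [0.4, 0.3, -2.4]
finger_gap: 0.0189
```

Call:
{"op": "step_arm", "data": {
  "steps": [
    [0, -0.002, 0, 0, 0],
    [0, -0.004, 0, 0, 0],
    [0, -0.006, 0, 0, 0],
    [0, -0.006, 0, 0, 0]
  ]
}}

```text
time_s: 9.57
tcp_pos: [0.5131, 0.0553, 0.0375]
eef_rot: [3.14, 0.001, 1.416]
wrist_force: [-0.2, 0.2, -0.3]
finger_gap: 0.0186
```

Call:
{"op": "step_arm", "data": {
  "steps": [
    [-0.003, 0, 0, 0, 0],
    [-0.006, 0, 0, 0, 0],
    [-0.009, 0, 0, 0, 0],
    [-0.012, 0, 0, 0, 0],
    [-0.015, 0, 0, 0, 0],
    [-0.018, 0, 0, 0, 0],
    [-0.021, 0, 0, 0, 0],
    [-0.024, 0, 0, 0, 0],
    [-0.027, 0, 0, 0, 0],
    [-0.03, 0, 0, 0, 0]
  ]
}}

```text
time_s: 10.82
tcp_pos: [0.5085, 0.0255, 0.0375]
eef_rot: [3.14, 0.001, 1.416]
wrist_force: [0.9, 2.8, -1.9]
finger_gap: 0.0192
```

```bash
python3 - <<'E'
from h import *
s=read_state();print(case(s['tcp_pos']),s['wrist_force'],s['eef_rot'])
f=grab('scene');cv2.imwrite('pics/s4.png',cv2.resize(f['frame'][170:245,340:440],(800,600),interpolation=cv2.INTER_CUBIC))
E
```

```text
[-0.1307249  -0.03807693  0.03752337] [ 0.87018159  2.78984775 -1.88871539] [3.13999380e+00 1.01202629e-03 1.41578014e+00]
```

View pics/s4.png

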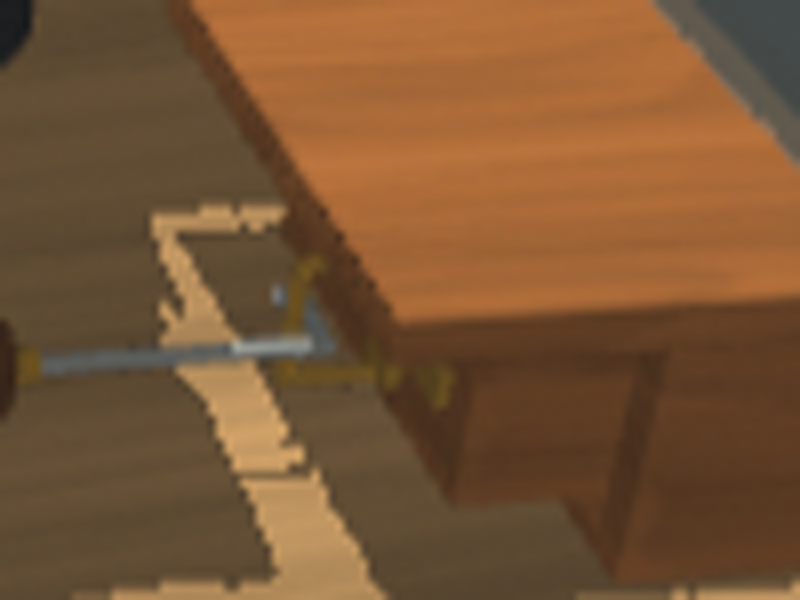

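Call:
{"op": "step_arm", "data": {
  "steps": [
    [-0.004, 0, 0, 0, 0],
    [-0.009, 0, 0, 0, 0],
    [-0.014, 0, 0, 0, 0],
    [-0.019, 0, 0, 0, 0],
    [-0.024, 0, 0, 0, 0],
    [-0.029, 0, 0, 0, 0],
    [-0.034, 0, 0, 0, 0],
    [-0.039, 0, 0, 0, 0],
    [-0.044, 0, 0, 0, 0],
    [-0.049, 0, 0, 0, 0],
    [-0.053, 0, 0, 0, 0],
    [-0.056, 0, 0, 0, 0]
  ]
}}

```text
time_s: 12.38
tcp_pos: [0.4998, -0.0304, 0.0376]
eef_rot: [3.14, 0.001, 1.416]
wrist_force: [1.5, 3.5, -1.2]
finger_gap: 0.0187
```

Call:
{"op": "step_arm", "data": {
  "steps": [
    [-0.002, 0, 0, 0, 0],
    [-0.004, 0, 0, 0, 0],
    [-0.006, 0, 0, 0, 0],
    [-0.008, 0, 0, 0, 0],
    [-0.01, 0, 0, 0, 0],
    [-0.012, 0, 0, 0, 0],
    [-0.014, 0, 0, 0, 0],
    [-0.016, 0, 0, 0, 0]
  ]
}}

```text
time_s: 13.38
tcp_pos: [0.4973, -0.0463, 0.0376]
eef_rot: [3.14, 0.001, 1.416]
wrist_force: [0.8, 3.0, -0.2]
finger_gap: 0.0186
```

```bash
python3 - <<'E'
from h import *
s=read_state();print(case(s['tcp_pos']),s['wrist_force'],s['eef_rot'])
f=grab('top');C=case(f['P']);np.save('C.npy',C)
# tray front: points at height 0.03..0.06 in front of ledge
for yy in(-.06,-.04,.0,.03,.06):
    m=(abs(C[...,1]-yy)<.008)&(C[...,2]>.03)&(C[...,2]<.07)&(C[...,0]<.02)&(C[...,0]>-.1)
    print(yy,m.sum(),np.sort(C[m][:,0])[:6].round(4) if m.any() else '')
E
```

```text
[-0.20340276 -0.0380376   0.0376104 ] [ 0.76011157  2.99918333 -0.2290783 ] [3.14004796e+00 1.13844748e-03 1.41558316e+00]
-0.06 24 [-0.0325 -0.0324 -0.0321 -0.0314 -0.0312 -0.0298]
-0.04 50 [-0.0902 -0.0894 -0.0867 -0.0863 -0.0841 -0.0836]
0.0 62 [-0.0645 -0.0603 -0.0329 -0.0323 -0.0319 -0.0317]
0.03 26 [-0.033  -0.033  -0.0329 -0.0323 -0.0323 -0.0317]
0.06 28 [-0.0329 -0.0326 -0.0321 -0.0318 -0.0312 -0.0311]
```

Call:
{"op": "step_arm", "data": {
  "steps": [
    [-0.001, 0, 0, 0, 0],
    [-0.002, 0, 0, 0, 0],
    [-0.003, 0, 0, 0, 0],
    [-0.004, 0, 0, 0, 0],
    [-0.005, 0, 0, 0, 0],
    [-0.006, 0, 0, 0, 0]
  ]
}}

```text
time_s: 14.18
tcp_pos: [0.4963, -0.0525, 0.0376]
eef_rot: [3.14, 0.001, 1.415]
wrist_force: [0.7, 2.7, -0.8]
finger_gap: 0.0191
```

Call:
{"op": "step_arm", "data": {
  "steps": [
    [-0.001, 0, 0, 0, 0],
    [-0.002, 0, 0, 0, 0],
    [-0.002, 0, 0, 0, 0]
  ]
}}

```text
time_s: 14.55
tcp_pos: [0.496, -0.0546, 0.0376]
eef_rot: [3.14, 0.001, 1.415]
wrist_force: [2.5, 2.6, -1.8]
finger_gap: 0.0189
```

Call:
{"op": "step_arm", "data": {
  "steps": [
    [-0.0005, 0, 0, 0, 0],
    [-0.001, 0, 0, 0, 0]
  ]
}}

```text
time_s: 14.8
tcp_pos: [0.4958, -0.0556, 0.0376]
eef_rot: [3.14, 0.001, 1.416]
wrist_force: [0.4, 3.0, -1.9]
finger_gap: 0.019
```

Call:
{"op": "step_arm", "data": {
  "steps": [
    [-0.0005, 0, 0, 0, 0],
    [-0.001, 0, 0, 0, 0]
  ]
}}

```text
time_s: 15.05
tcp_pos: [0.4956, -0.0561, 0.0376]
eef_rot: [3.14, 0.001, 1.415]
wrist_force: [3.0, 9.0, -2.4]
finger_gap: 0.0186
```

```bash
cat > tray.py <<'E'
from h import *
s=read_state();print(case(s['tcp_pos']).round(4),s['wrist_force'].round(2),s['time_s'])
f=grab('top');C=case(f['P'])
m=(((C[...,1]>.01)&(C[...,1]<.07))|(abs(C[...,1]+.063)<.01))&(C[...,2]>.03)&(C[...,2]<.07)&(C[...,0]<.02)&(C[...,0]>-.1)
print('front',np.percentile(C[m][:,0],[0,2,5,10]).round(4))
E
python3 tray.py
```

```text
[-0.2133 -0.0379  0.0376] [ 2.98  9.04 -2.37] 15.05
front [-0.0424 -0.042  -0.0417 -0.0414]
```

Call:
{"op": "step_arm", "data": {
  "steps": [
    [0.0005, 0, 0, 0, 0],
    [0.0015, 0, 0, 0, 0],
    [0.004, 0, 0, 0, 0],
    [0.007, 0, 0, 0, 0],
    [0.01, 0, 0, 0, 0],
    [0.0115, 0, 0, 0, 0],
    [0.0115, 0, 0, 0, 0]
  ]
}}

```text
time_s: 15.98
tcp_pos: [0.4974, -0.0446, 0.0375]
eef_rot: [3.14, 0.001, 1.415]
wrist_force: [0.3, -0.5, -0.2]
finger_gap: 0.0188
```

Call:
{"op": "step_arm", "data": {
  "steps": [
    [0, 0.003, 0, 0, 0],
    [0, 0.006, 0, 0, 0],
    [0, 0.01, 0, 0, 0],
    [0, 0.014, 0, 0, 0],
    [0, 0.018, 0, 0, 0],
    [0, 0.022, 0, 0, 0],
    [0, 0.026, 0, 0, 0],
    [0, 0.03, 0, 0, 0],
    [0, 0.035, 0, 0, 0],
    [0, 0.04, 0, 0, 0],
    [0, 0.044, 0, 0, 0],
    [0, 0.044, 0, 0, 0]
  ]
}}

```text
time_s: 17.48
tcp_pos: [0.5411, -0.0515, 0.0376]
eef_rot: [3.14, 0.001, 1.415]
wrist_force: [0.1, -0.1, -1.1]
finger_gap: 0.019
```

```bash
python3 tray.py; python3 - <<'E'
from h import *
f=grab('scene');cv2.imwrite('pics/s5.png',cv2.resize(f['frame'][170:260,320:440],(800,600),interpolation=cv2.INTER_CUBIC))
E
```

```text
[-0.2017 -0.0822  0.0376] [ 0.15 -0.1  -1.12] 17.475
front [-0.0628 -0.0589 -0.0563 -0.0424]
```

View pics/s5.png

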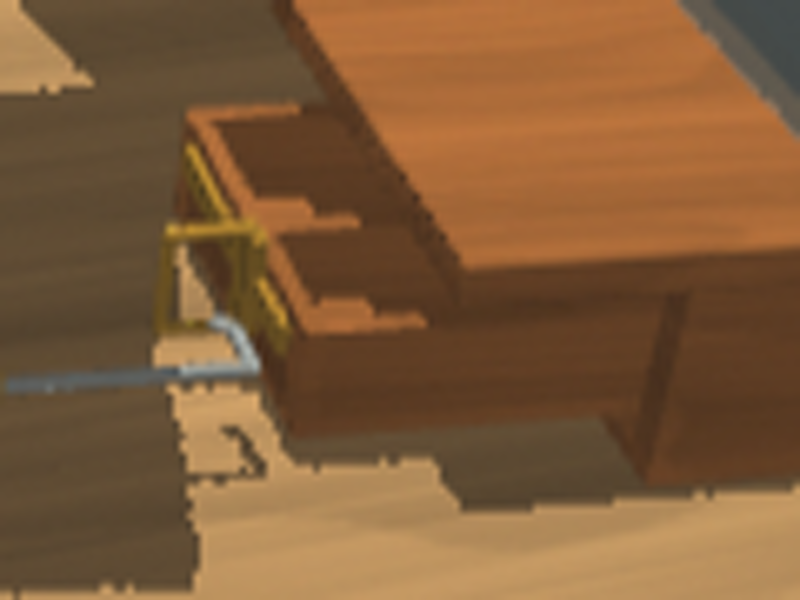

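```bash
python3 - <<'E'
from h import *
plan([W(-.29,-.082,.045),(.4565,-.2875,.07,89),(.4565,-.2875,.02,89)],gap=0)
E
```

```text
6
[[-0.0441, 0.0002, -0.0037, -0.0, 0], [-0.0883, 0.0003, -0.0074, -0.0, 0], [-0.141, -0.0153, -0.0157, -2.7, 0], [-0.1936, -0.031, -0.0241, -5.3, 0], [-0.2463, -0.0466, -0.0324, -7.9, 0], [-0.2463, -0.0467, 0.0176, -7.9, 0]]
```

Call:
{"op": "step_arm", "data": {
  "steps": [
    [-0.03, 0, 0, 0, 0],
    [-0.07, 0, -0.004, 0, 0],
    [-0.1, -0.003, -0.01, 0, 0],
    [-0.141, -0.015, -0.02, -2.7, 0],
    [-0.1936, -0.031, -0.032, -5.3, 0],
    [-0.23, -0.042, -0.032, -7, 0],
    [-0.2463, -0.0466, -0.02, -7.9, 0],
    [-0.2463, -0.0466, 0, -7.9, 0],
    [-0.2463, -0.0466, 0.014, -7.9, 0],
    [-0.2463, -0.0466, 0.0176, -7.9, 0],
    [-0.2463, -0.0466, 0.0176, -7.9, 0],
    [-0.2463, -0.0466, 0.0176, -7.9, 0]
  ]
}}

```text
time_s: 19.08
tcp_pos: [0.4569, -0.2876, 0.0206]
eef_rot: [3.14, 0.001, 1.554]
wrist_force: [0.0, -0.1, -1.8]
finger_gap: 0.0186
```

Call:
{"op": "step_arm", "data": {
  "steps": [
    [0, 0, 0.003, 0, 0],
    [0, 0, 0.006, 0, 0],
    [0, 0, 0.008, 0, 0],
    [0, 0, 0.009, 0, 0],
    [0, 0, 0.009, 0, 0]
  ]
}}

```text
time_s: 19.7
tcp_pos: [0.4569, -0.2876, 0.0115]
eef_rot: [3.14, 0.001, 1.554]
wrist_force: [0.3, -0.2, -0.6]
finger_gap: 0.0189
```

Call:
{"op": "step_arm", "data": {
  "steps": [
    [0, 0, 0.001, 0, 0],
    [0, 0, 0.0015, 0, 0],
    [0, 0, 0.0015, 0, 0]
  ]
}}

```text
time_s: 20.08
tcp_pos: [0.4569, -0.2876, 0.01]
eef_rot: [3.14, 0.001, 1.554]
wrist_force: [0.0, 1.1, -1.4]
finger_gap: 0.0186
```

Call:
{"op": "step_arm", "data": {
  "steps": [
    [0, 0, 0, 0, 0.024],
    [0, 0, 0, 0, 0.03],
    [0, 0, 0, 0, 0.045],
    [0, 0, 0, 0, 0.06],
    [0, 0, -0.005, 0, 0.06],
    [0, 0, -0.03, 0, 0.06],
    [0, 0, -0.08, 0, 0.07],
    [0, 0, -0.13, 0, 0.08],
    [0, 0, -0.19, 0, 0.08],
    [0, 0, -0.19, 0, 0.08]
  ]
}}

```text
time_s: 21.32
tcp_pos: [0.4582, -0.2886, 0.2047]
eef_rot: [3.133, 0.006, 1.554]
wrist_force: [-0.5, 0.6, -1.2]
finger_gap: 0.08
```

```bash
python3 tray.py; python3 - <<'E'
from h import *
f=grab('wrist');P=f['P'];z=P[...,2]
reg=(P[...,0]>.40)&(P[...,0]<.51)&(P[...,1]>-.39)&(P[...,1]<-.10)
p=P[reg&(z>.024)&(z<.05)];print(len(p),np.median(p,0),cv2.minAreaRect((p[:,:2]*1000).astype(np.float32)))
p=P[reg&(z>.012)&(z<.024)];print(np.median(p,0),p[:,1].max())
f=grab('top');cv2.imwrite('pics/end.png',f['frame'])
E
```

```text
[-0.4487 -0.0368  0.2047] [-0.48  0.56 -1.16] 21.325
front [-0.0431 -0.0423 -0.0419 -0.0414]
2591 [ 0.45733494 -0.30059187  0.03172702] ((457.24346923828125, -303.73504638671875), (136.62782287597656, 19.770780563354492), 89.244140625)
[ 0.45807114 -0.17591093  0.020534  ] -0.14069283049210646
```

View pics/end.png

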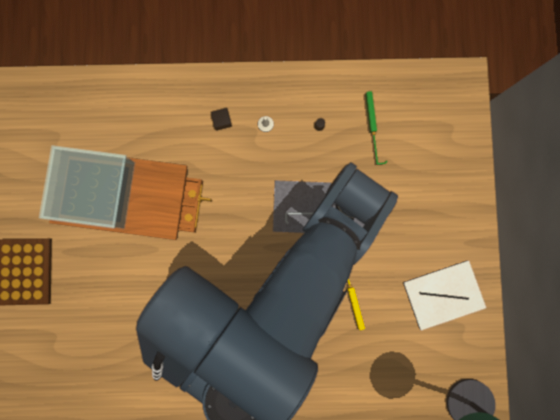

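```bash
python3 -c "
from h import *
print(order.close_job())"
```

```text
the job is handed in; nothing more can be done
None
```

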